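Stack and cover the sample trays

ROBOT

A 6-joint arm with a two-finger parallel gripper is mounted at the origin on the work surface. World frame = base frame: x ahead of the robot, y to its left, z up, the work surface at z = 0. Lengths are in m, angles in rad, forces in N, time in s.
With the tool pointing down it reaches from about 0.35 to 0.975 m from the base axis. Payload 4.9 kg.
Tool frame: the origin (TCP) lies on the front face of the gripper's body, between the roots of the fingers; the fingertips stand ctrl.tip_extent ahead of it and the grasp point (between the pads) lies 54 mm ahead of it (ctrl.tip_extent is the distance from the TCP to the fingertips, in m); z points along the fingers, y is the line along which they close (so a half turn about z gives the same grasp; the last joint's range is limited). The gripper opens to 85 mm and grips with 20 to 120 N. Pads are 22 mm wide; open, the fingers measure 114 mm over their backs; the gripper's body (76 mm by 85 mm) begins 54 mm behind the grasp point. The pads swing forward as they close: fully open they stand 13 mm farther back than shut.
Start: joints at [-1.42, 0.053, 1.613, -0, 1.476, -0.119], TCP at [0.167, -0.602, 0.304] pointing down, gripper open.
Joint ranges: [-3.01, 3.01], [-1.01, 2.22], [0.06, 2.58], [-1.02, 4.17], [0.09, 2.62], [-3.14, 3.14]. Speed limits (rad/s): [2.57, 2.57, 3.14, 3.14, 3.14, 3.14].

INTERFACE

Orientations are given as a rotation vector (axis times angle).
In Python, from station import ctrl gives the robot as it stands.
- The arm moves only by the tool apply_moves, never from a script. Its argument "rows" is one flat list of numbers, 6 for each row, row after row: the shift along the tool's x, y, z normalised to -1 to 1, where 1 is 0.6 m, then the turn, a rotation vector about the tool's x, y, z normalised to -1 to 1, where 1 is 90 degrees. A call has 1 to 20 rows; each row is the pose to reach, as a shift and turn from the pose commanded when the call began, along the tool's axes at that moment; what a row does not reach only later rows make up. A row lasts 1/10 s, in which the tool goes at most 50 mm and 8.59 degrees, less where a joint would pass 70% of its speed; a pose out of reach is approached as far as the arm can. A call with a number of a shift or a turn outside -1 to 1 is refused whole. A call with a gripper value outside its range is refused whole. "grip" is the opening, from 0 (shut) to 1 (fully open), set as the call begins (left out, the last holds). The fingers move at their own pace and stop on an object; "grip_force" is the grip in N (left out, the last holds). Time passes only in rows, so rows that repeat a pose let the fingers close. It gives the time, the measured TCP pose, the force, the opening and the grip force at its end, in the units of the state.
- ctrl.get_obs(): the state, without advancing time (a new reading comes with each control period).
- ctrl.get_image(name): name is "side" or "top" or "wrist"; returns (picture, depth): 400x640x3 uint8, blue, green, red; 400x640 float32, m along the optical axis (not along the pixel's ray), 0 where there is no reading.
- ctrl.camera_model(name): a dict with "mtx" (3x3 intrinsics, pixels), "R" (3x3) and "t" (3): a world point X has camera coordinates R X + t; the wrist camera has in their place "tool_from_camera" (4x4, takes a point from camera to tool coordinates, whose origin is the TCP and whose axes are the flange's). Camera axes: x right, y down, z forward; pixel columns grow to the right and rows downward; lengths in m; the calibration is good to about 2 mm. A picture is of the moment at which its call begins: read the wrist's pose just before it. camera_model takes no time and is no camera call.
- ctrl.finish_job(): hands the job in; it is judged then, once.
The state is a dict: "t": time; "q": joint angles; "dq": joint speeds; "effort": joint torques, N m; "tool_pos": TCP position; "tool_rot": TCP orientation; "contact_force": force on the tool from outside, world axes, zero at the start; "wrist_torque": the same for the moment, N m; "opening": finger opening in m; "grip_force": force on a finger pad.
Only numpy, scipy, OpenCV 4.12 (cv2) and the standard library are available. Lean on these libraries where they do the work, as an engineer would, in place of code of your own. Each camera call takes 0.05 s, during which the arm holds its last target. There are 200 camera calls.

TASK

Stack the loose loaded sample tray on the bottom tray, yellow card holder above yellow card holder, so that its corner pins drop fully home in the sockets; then put the white cover on top of it, pins fully home in the same way. Carry the tray level and set both down gently, not dropped, so its four small jars stay standing in it, and leave the big jars and the clear bottle where they are.

Things in the scene. Friction and masses are not known exactly. Their poses are not given: they have to be found in the camera images.
- bottom_top (a point): Bottom tray: blue plastic, full of sample jars, 168 mm (x) by 124 mm (y), locked on a dark steel base plate (14 mm) that never moves. The point is its centre, level with its corner post tops, 76 mm above the bench. x points to the end with the yellow card holder, y along its steel carrying bar (bar top 2 mm below the post tops), z up.
- bottom_socket (a point): Mouth of one socket, at x 72, y 50 mm from the bottom tray's middle. All four corner posts (24 mm square, at x +-72, y +-50 mm) have such a round socket in their top, 12 mm across, 16 mm deep. The loaded tray has the same.
- bottom_card (a point): Top middle of the yellow card holder on the bottom tray's +x end, 82 mm from its middle.
- tray_grip (a point): Loose loaded tray, the same blue tray as the bottom one. The point is the centre of its steel carrying bar, 61 mm above the pin tips on which it stands. The bar runs along y over the middle: 116 mm long, 14 mm thick (x), 22 mm high, with 32 mm free on each side before the small jars begin. When home, this point is 49 mm above the bottom tray's post tops. x points to its yellow card end, z up.
- tray_pin (a point): Tip of one of the loaded tray's four steel pins, at x 72, y 50 mm from its middle. Pins at x +-72, y +-50 mm, 8 mm across with tapered tips (5 mm), stick out 12 mm below the posts; posts' tops are 74 mm above the pin tips. Tray about 0.32 kg plus four jars, balanced under the bar; the weight varies.
- tray_card (a point): Top middle of the yellow card holder on the loaded tray's +x end, 82 mm from its middle.
- cover_grip (a point): Loose white cover, a plate 168 mm (x) by 124 mm (y). The point is the centre of its black handle bar, 42 mm above its pin tips and 26 mm above the plate's top (which rises 3 mm in the middle). The bar runs along y: 80 mm long, 14 mm thick (x), 16 mm high. When home, this point is 43 mm above the centre of the loaded tray's bar. Same either way round; z up.
- cover_pin (a point): Tip of one of the cover's four steel pins, at x 72, y 50 mm from its middle: pins like the tray's, at x +-72, y +-50 mm, 12 mm long below the 4 mm plate; on the bench the cover stands on them. No sockets on top. About 0.22 kg; the weight varies.
- sample1_mid (a point): one of the four small brown sample jars with black caps (34 mm across, 46 mm high, about 45 g) standing loose in the pockets of the loaded tray, 18 mm above its pin tips. The point is at its centre; z is its upright axis.
- sample2_mid (a point): one of the four small brown sample jars with black caps (34 mm across, 46 mm high, about 45 g) standing loose in the pockets of the loaded tray, 18 mm above its pin tips. The point is at its centre; z is its upright axis.
- sample3_mid (a point): one of the four small brown sample jars with black caps (34 mm across, 46 mm high, about 45 g) standing loose in the pockets of the loaded tray, 18 mm above its pin tips. The point is at its centre; z is its upright axis.
- sample4_mid (a point): one of the four small brown sample jars with black caps (34 mm across, 46 mm high, about 45 g) standing loose in the pockets of the loaded tray, 18 mm above its pin tips. The point is at its centre; z is its upright axis.
- jar_a_mid (a point): Behind the bottom tray's card end: capped brown glass product jar with a black cap, 66 mm across and 128 mm high, 0.45 kg, loose; a bystander to be left alone. The point is on its axis, 64 mm above the bench.
- jar_b_mid (a point): Before the end of the bottom tray without card holder: capped brown glass product jar with a black cap, 66 mm across and 128 mm high, 0.45 kg, loose; a bystander to be left alone. The point is on its axis, 64 mm above the bench.
- bottle_mid (a point): Clear sanitiser bottle with a paper label and a blue cap, 42 mm across and 140 mm high, 0.16 kg, loose, beside the bottom tray's +y side; a bystander to be left alone. The point is on its axis, 70 mm above the bench.

How it is judged:
On the way:
1. the loaded tray sits home on the bottom tray, card holder above card holder, before it is covered (x of tray_grip in the frame of bottom_top between -0.004 and 0.004 m and y of tray_grip in the frame of bottom_top between -0.004 and 0.004 m and z of tray_grip in the frame of bottom_top between 0.0465 and 0.0515 m and angle between the x axis of tray_grip and the x axis of bottom_top, either way round below 0.06 rad and angle between tray_grip's own z axis and vertical below 0.035 rad and x of tray_card in the frame of bottom_top above 0.05 m), for 0.2 s.
At the end, for the whole second after the job is handed in: Loaded tray home on the bottom tray, card holder over card holder, and cover home on the tray: each within 4 mm sideways, 2.5 mm in height, 0.06 rad of turn, 2 degrees of tilt; the four small jars upright (0.2 rad) on the tray's floor (all of step 1 and x of cover_grip in the frame of tray_grip between -0.004 and 0.004 m and y of cover_grip in the frame of tray_grip between -0.004 and 0.004 m and z of cover_grip in the frame of tray_grip between 0.0405 and 0.0455 m and angle between the x axis of cover_grip and the x axis of tray_grip, either way round below 0.06 rad and angle between cover_grip's own z axis and vertical below 0.035 rad and angle between each of sample1_mid, sample2_mid, sample3_mid, sample4_mid's own z axis and vertical below 0.2 rad and z of sample1_mid in the frame of tray_grip between -0.026 and -0.014 m and z of sample2_mid in the frame of tray_grip between -0.026 and -0.014 m and z of sample3_mid in the frame of tray_grip between -0.026 and -0.014 m and z of sample4_mid in the frame of tray_grip between -0.026 and -0.014 m); the robot touches nothing.
It fails at once if a big jar or the clear bottle is shoved more than 15 mm or tipped (distance of any of jar_a_mid, jar_b_mid, bottle_mid from where it was at the start of the episode above 0.015 m or angle between any of jar_a_mid, jar_b_mid, bottle_mid's own z axis and vertical above 0.25 rad).
It fails at once if the loaded tray is tilted more than about 17 degrees (angle between tray_grip's own z axis and vertical above 0.3 rad).
It fails at once if the loaded tray is dropped or banged onto the bottom tray (faster than 0.4 m/s in the last 12 mm above home) (linear speed of tray above 0.4 m/s and horizontal distance between tray_grip and bottom_top below 0.02 m and z of tray_grip in the frame of bottom_top between 0.039 and 0.061 m).
It fails at once if the cover is dropped or banged onto the loaded tray (faster than 0.4 m/s in the last 12 mm above home) (linear speed of cover above 0.4 m/s and horizontal distance between cover_grip and tray_grip below 0.02 m and z of cover_grip in the frame of tray_grip between 0.033 and 0.055 m).
It also fails if it takes over 67 s, if anything falls off the work surface, if the arm or the gripper's body presses on something with over 40 N, if the wrist force passes 120 N, or if a joint passes its speed limit or range.

## Working session

There is one attempt and no reset: what is moved stays moved. The work goes in short steps, Python scripts to look and compute and a tool call to move; the robot and the scene stay as the last step left them, time stands still between calls to the robot, and variables do not carry over. Pictures are saved under pics/ and viewed, at most 10 in all, crops included, and the job is handed in when it is done.

Besides the shell and the picture viewer there is one more tool, called by a JSON object that holds its "name" and its "arguments", one argument or row to a line. apply_moves: Moves the arm, as the interface text tells. Its arguments: {"type":"object","properties":{"rows":{"type":"array","items":{"type":"number"}},"grip":{"type":"number"},"grip_force":{"type":"number"}},"required":["rows"]}

```bash
ls; mkdir -p pics; cat > h.py <<'E'
import numpy as np, cv2
from scipy.spatial.transform import Rotation as Ro
from station import ctrl
def cloud(name):
    o=ctrl.get_obs(); im,d=ctrl.get_image(name); m=ctrl.camera_model(name)
    K=np.array(m["mtx"]); v,u=np.mgrid[0:d.shape[0],0:d.shape[1]]
    P=np.stack([(u-K[0,2])/K[0,0]*d,(v-K[1,2])/K[1,1]*d,d],-1)
    if name=="wrist":
        T=np.array(m["tool_from_camera"]); P=P@T[:3,:3].T+T[:3,3]
        P=P@Ro.from_rotvec(o["tool_rot"]).as_matrix().T+np.array(o["tool_pos"])
    else: P=(P-np.array(m["t"]))@np.array(m["R"])
    P[d==0]=np.nan
    return im,P
E
python3 - <<'E'
from h import *
print(ctrl.get_obs(),ctrl.tip_extent)
for n in("top","side"):
    im,P=cloud(n); cv2.imwrite(f"pics/{n}0.png",im); np.savez(f"{n}0.npz",im=im,P=P); print(np.nanmin(P,(0,1)),np.nanmax(P,(0,1)))
E
```

```text
pics
{'t': 0.0, 'q': array([-1.42000437e+00,  5.33307529e-02,  1.61430977e+00,  7.53057782e-06,
        1.47599861e+00, -1.19004977e-01]), 'dq': array([-4.33550041e-04, -7.53223257e-05,  9.77735546e-04, -1.78408404e-04,
       -2.52543139e-04, -8.09505683e-04]), 'effort': array([-6.23722626e-04, -3.93680048e+01, -3.70178533e+01, -1.48786735e-04,
        7.01684869e-03,  8.21252058e-06]), 'tool_pos': array([ 0.16651088, -0.60191148,  0.30266963]), 'tool_rot': array([-3.11102366e+00, -4.22235528e-01,  3.92902574e-05]), 'contact_force': array([-0.04721912, -0.2796422 ,  0.05799759]), 'wrist_torque': array([ 0.04379956, -0.0378678 , -0.0227524 ]), 'grip_force': 0.0, 'opening': 0.08494422596719162} 0.0726
[-0.3655706  -1.69235241 -0.77160795] [1.44193144 1.6710387  0.66190977]
[-0.68973011 -0.62092388 -0.77148969] [1.44860883 2.40866009 0.67156157]
```

View pics/top0.png

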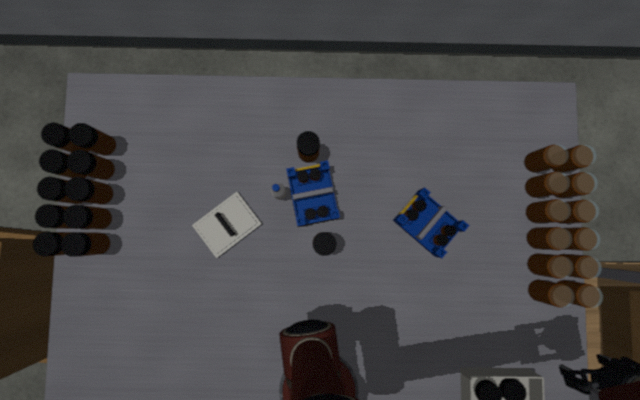

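View pics/side0.png

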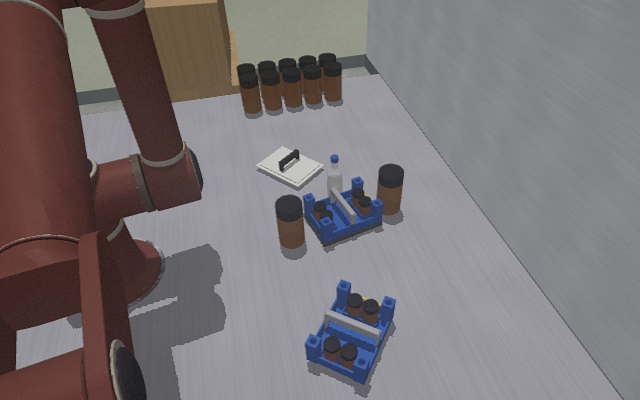

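The top view shows the bottom tray at about (313,193) with its card at the top edge. The loose tray is at (430,222) with its card at (408,205), and the cover is at (227,225). The jars are at (308,145) and (324,243), and the bottle at (279,190). Next I segment these using depth.

```bash
python3 - <<'E'
from h import *
for n in("top","side"):
    z=np.load(n+"0.npz"); im,P=z["im"],z["P"]; hsv=cv2.cvtColor(im,cv2.COLOR_BGR2HSV); Z=P[...,2]
    H,S,V=[hsv[...,i] for i in range(3)]
    W=(P[...,0]>.2)&(P[...,0]<.95)&(abs(P[...,1])<.75)
    tab=(abs(Z)<.01)&W; print(n,"table z",np.nanmedian(Z[tab]))
    def rep(l,m,zr):
        m=m&W&(Z>zr[0])&(Z<zr[1])
        k,lab,st,c=cv2.connectedComponentsWithStats(m.astype(np.uint8),connectivity=8)
        for i in range(1,k):
            if st[i,4]<8: continue
            q=P[lab==i]; r=cv2.minAreaRect((q[:,:2]*1000).astype(np.float32))
            print(l,st[i,4],c[i].round(),"mean",q.mean(0).round(4),"rect",np.round(r[0],1),np.round(r[1],1),round(r[2],1))
    blue=(H>100)&(H<130)&(S>120)
    rep("blue",blue,(.015,.2)); rep("bluetop",blue,(.062,.09))
    rep("yellow",(H>18)&(H<36)&(S>120),(.01,.12))
    rep("grey bar",(S<70)&(V>70),(.05,.09))
    rep("cover",(S<60)&(V>120),(.008,.03))
    rep("dark hi",V<60,(.1,.16)); rep("handle",V<60,(.03,.06))
    rep("bottlecap",blue,(.12,.16))
E
```

```text
top table z 8.749862989390348e-05
blue 720 [309. 180.] mean [0.6165 0.0387 0.0342] rect [620.5  40.1] [ 71.7 122.7] 12.2
blue 24 [308. 171.] mean [0.6404 0.0436 0.0402] rect [639.5  44.4] [22.1 15.3] 5.1
blue 40 [276. 187.] mean [0.5795 0.1286 0.1398] rect [579.3 129.1] [16.2 16.9] 68.3
blue 1604 [430. 224.] mean [ 0.4918 -0.3189  0.0364] rect [ 495.1 -314.3] [168.2 125. ] 50.0
blue 929 [315. 208.] mean [0.5324 0.0205 0.0327] rect [530.9  20.7] [ 80.1 122.4] 12.4
blue 11 [410. 208.] mean [ 0.5371 -0.2611  0.0325] rect [ 534.9 -260. ] [ 5.2 21.9] 42.4
bluetop 63 [324. 165.] mean [ 0.6536 -0.0034  0.075 ] rect [654.3  -2.9] [23.9 23.7] 13.6
bluetop 58 [291. 172.] mean [0.6328 0.0929 0.0738] rect [633.4  93.5] [23.9 21.7] 11.9
bluetop 9 [297. 175.] mean [0.6244 0.0735 0.0664] rect [623.7  73.3] [20.2  3.1] 1.6
bluetop 73 [424. 193.] mean [ 0.5787 -0.2904  0.0725] rect [ 579.6 -291.1] [23.5 25. ] 52.5
bluetop 8 [318. 208.] mean [0.5319 0.0111 0.0663] rect [532.7  10.4] [ 4.2 13.9] 45.9
bluetop 14 [306. 211.] mean [0.5213 0.0454 0.0664] rect [521.4  45. ] [ 9.6 28.7] 54.2
bluetop 65 [334.
[... 7464 characters left out ...]
4 [289. 158.] mean [0.4835 0.2772 0.0449] rect [483.7 278.7] [79.9 12.5] 35.4
handle 9 [355. 197.] mean [0.6173 0.0461 0.057 ] rect [615.9  47. ] [ 4.9 17.5] 50.5
handle 13 [364. 205.] mean [0.6286 0.0087 0.058 ] rect [628.5   8.4] [ 5.8 25.8] 65.8
handle 18 [356. 306.] mean [ 0.5186 -0.2782  0.0564] rect [ 519.5 -277.5] [22.9  6.7] 4.3
handle 28 [370. 312.] mean [ 0.5416 -0.2994  0.0568] rect [ 543.3 -298.5] [ 9.3 27.1] 74.8
handle 25 [332. 351.] mean [ 0.4447 -0.3631  0.0574] rect [ 444.1 -361.5] [10.  29.1] 83.3
handle 30 [349. 358.] mean [ 0.4714 -0.3854  0.0566] rect [ 470.8 -384.3] [ 9.  28.4] 78.4
bottlecap 46 [334. 158.] mean [0.5809 0.1213 0.137 ] rect [580.9 124.1] [18.3 16. ] 79.5
```

```bash
cat >> h.py <<'E'
def row(pos,yaw,base=None):
    """normalised row from current pose to TCP pos, tool x axis at yaw (deg), pointing down"""
    o=ctrl.get_obs() if base is None else base
    R0=Ro.from_rotvec(o["tool_rot"])
    Rt=Ro.from_euler("z",yaw,degrees=True)*Ro.from_euler("x",180,degrees=True)
    s=R0.inv().apply(np.array(pos)-o["tool_pos"])/.6; r=(R0.inv()*Rt).as_rotvec()/(np.pi/2)
    return np.round(np.r_[s,r],4).tolist()
E
python3 - <<'E'
from h import *
print(ctrl.camera_model("wrist"))
print(row([.4955,-.315,.36],140),row([.4955,-.315,.36],78))
E
```

```text
{'mtx': array([[298.23009491,   0.        , 316.74005737],
       [  0.        , 298.23009491, 197.65489175],
       [  0.        ,   0.        ,   1.        ]]), 'tool_from_camera': array([[ 1.50796379e-03, -9.55715239e-01, -2.94289158e-01,
         7.47458080e-02],
       [ 9.99998855e-01,  1.47848693e-03,  3.22640404e-04,
        -1.41475202e-03],
       [ 1.26750322e-04, -2.94289307e-01,  9.55716374e-01,
        -7.03696671e-02],
       [ 0.00000000e+00,  0.00000000e+00,  0.00000000e+00,
         1.00000000e+00]])}
[0.656, -0.315, -0.0946, -0.0005, -0.0014, -1.3838] [0.656, -0.315, -0.0946, -0.001, -0.0008, -0.6949]
```

{"name": "apply_moves", "arguments": {
  "rows": [0.656,-0.315,-0.0946,0,0,-0.695,0.656,-0.315,-0.0946,0,0,-0.695,0.656,-0.315,-0.0946,0,0,-0.695,0.656,-0.315,-0.0946,0,0,-0.695,0.656,-0.315,-0.0946,0,0,-0.695,0.656,-0.315,-0.0946,0,0,-0.695,0.656,-0.315,-0.0946,0,0,-0.695,0.656,-0.315,-0.0946,0,0,-0.695,0.656,-0.315,-0.0946,0,0,-0.695,0.656,-0.315,-0.0946,0,0,-0.695],
  "grip": 0.34
}}

```text
t: 1.1
tool_pos: [0.4984, -0.3121, 0.3611]
tool_rot: [2.435, 1.984, 0.002]
contact_force: [0.0, -0.5, 0.5]
opening: 0.029
grip_force: 0.0
```

{"name": "apply_moves", "arguments": {
  "rows": [0,0,0,0,0,-0.69,0,0,0,0,0,-0.69,0,0,0,0,0,-0.69,0,0,0,0,0,-0.69,0,0,0,0,0,-0.69,0,0,0,0,0,-0.69,0,0,0,0,0,-0.69,0,0,0,0,0,-0.69,0,0,0,0,0,-0.69]
}}

```text
t: 2.0
tool_pos: [0.4948, -0.3158, 0.3599]
tool_rot: [-1.073, -2.951, -0.0]
contact_force: [-0.6, 0.0, 0.7]
opening: 0.029
grip_force: 0.0
```

```bash
cat >> h.py <<'E'
def meas(name,guess,zr=(.06,.09),tag=None):
    """post tops (blue, height zr above bench) near guess -> centre, x yaw; grey bar too"""
    im,P=cloud(name)
    if tag: cv2.imwrite(f"pics/{tag}.png",im); np.savez(tag+".npz",im=im,P=P)
    hsv=cv2.cvtColor(im,cv2.COLOR_BGR2HSV); H,S,V=[hsv[...,i] for i in range(3)]; Z=P[...,2]
    W=np.hypot(P[...,0]-guess[0],P[...,1]-guess[1])<.13
    print("bench z",np.nanmedian(Z[W&(abs(Z)<.008)]))
    g=np.deg2rad(guess[2]); A=np.array([[np.cos(g),-np.sin(g)],[np.sin(g),np.cos(g)]])
    m=W&(Z>zr[0])&(Z<zr[1])
    L=(P[...,:2]-np.array(guess[:2]))@A
    c={}
    for sx in(1,-1):
        for sy in(1,-1):
            k=m&(abs(L[...,0]-72*sx/1e3)<.022)&(abs(L[...,1]-50*sy/1e3)<.022)&(H>100)&(H<130)&(S>100)
            q=P[k]; 
            if len(q)<20: print("missing",sx,sy); continue
            q=q[q[:,2]>np.median(q[:,2])-.004]
            r=cv2.minAreaRect((q[:,:2]*1e3).astype(np.float32)); c[sx,sy]=np.array(r[0])
            print((sx,sy),len(q),np.round(r[0],1),np.round(r[1],1),"z",np.median(q[:,2]).round(4))
    if len(c)==4:
        M=np.mean(list(c.values()),0); dx=c[1,1]+c[1,-1]-c[-1,1]-c[-1,-1]; dy=c[1,1]+c[-1,1]-c[1,-1]-c[-1,-1]
        print("centre",M.round(1),"yaw",np.rad2deg([np.arctan2(dx[1],dx[0]),np.arctan2(-dy[0],dy[1])]).round(2),"span",np.linalg.norm(dx)/2,np.linalg.norm(dy)/2)
    k=m&(abs(L[...,0])<.015)&(abs(L[...,1])<.07)&(S<90)
    q=P[k]; q=q[q[:,2]>np.median(q[:,2])-.004]
    r=cv2.minAreaRect((q[:,:2]*1e3).astype(np.float32)); print("bar",r,"z",np.median(q[:,2]).round(4))
E
python3 - <<'E'
from h import *
meas("wrist",(.4954,-.3147,50),tag="w1")
o=ctrl.get_obs(); print(o["t"],o["tool_pos"],o["opening"],Ro.from_rotvec(o["tool_rot"]).as_matrix().round(4))
E
```

```text
bench z 0.00024128321550520582
(1, 1) 370 [ 502.9 -229.4] [24.4 24. ] z 0.074
(1, -1) 306 [ 579.3 -293.7] [24.  24.6] z 0.0738
(-1, 1) 355 [ 410.5 -339. ] [23.8 23. ] z 0.074
(-1, -1) 293 [ 486.8 -403.1] [23.2 23.5] z 0.074
centre [ 494.9 -316.3] yaw [49.83 49.94] span 143.37049524700126 99.70437395981742
bar ((495.4333190917969, -316.4283142089844), (13.034584045410156, 117.03656768798828), 49.814022064208984) z 0.0719
2.05 [ 0.4949481  -0.3157772   0.36005695] 0.02881480855913773 [[-7.661e-01  6.427e-01 -9.000e-04]
 [ 6.427e-01  7.662e-01  4.000e-04]
 [ 1.000e-03 -3.000e-04 -1.000e+00]]
```

View pics/w1.png

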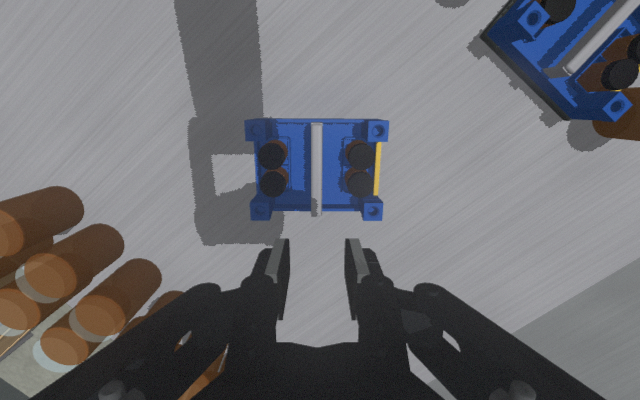

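The wrist view shows the tray centred under the tool: its bar is at column 317, between the fingertips at 289 and 345. The card is on the right at (377,168), and the four jars are upright. Its centre is (0.495,-0.316), yaw 49.9°, and the posts are at 74 mm as they should be. I'll go down and grip.

{"name": "apply_moves", "arguments": {
  "rows": [0,0,0.08,0,0,0,0,0,0.16,0,0,0,0,0,0.24,0,0,0,0,0,0.3,0,0,0,0,0,0.345,0,0,0,0,0,0.375,0,0,0,0,0,0.395,0,0,0,0,0,0.405,0,0,0,0,0,0.405,0,0,0]
}}

```text
t: 2.95
tool_pos: [0.4954, -0.3153, 0.1173]
tool_rot: [-1.072, -2.952, -0.0]
contact_force: [0.2, 0.4, 0.7]
opening: 0.0291
grip_force: 0.0
```

{"name": "apply_moves", "arguments": {
  "rows": [0,0,0,0,0,0,0,0,0,0,0,0,0,0,0,0,0,0,0,0,0,0,0,0,0,0,0,0,0,0,0,0,0,0,0,0],
  "grip": 0,
  "grip_force": 60
}}

```text
t: 3.55
tool_pos: [0.4962, -0.3159, 0.119]
tool_rot: [1.071, 2.951, -0.002]
contact_force: [-1.0, -1.1, 5.8]
opening: 0.0127
grip_force: 60.4
```

{"name": "apply_moves", "arguments": {
  "rows": [0,0,-0.01,0,0,0,0,0,-0.03,0,0,0,0,0,-0.06,0,0,0,0,0,-0.105,0,0,0,0,0,-0.16,0,0,0,0,0,-0.22,0,0,0,0,0,-0.28,0,0,0,0,0,-0.34,0,0,0,0,0,-0.395,0,0,0,0,0,-0.44,0,0,0,0,0,-0.475,0,0,0,0,0,-0.495,0,0,0,0,0,-0.5,0,0,0]
}}

```text
t: 4.85
tool_pos: [0.4956, -0.3152, 0.4188]
tool_rot: [1.071, 2.952, -0.001]
contact_force: [1.1, 0.1, -5.3]
opening: 0.0127
grip_force: 59.0
```

```bash
python3 - <<'E'
from h import *
o=ctrl.get_obs(); print(o)
print(row([.60,-.092,.42],102.2))
E
```

```text
{'t': 4.85, 'q': array([-6.93136848e-01, -7.95551674e-02,  1.55517193e+00,  1.53892926e-04,
        1.66458251e+00, -1.56788596e+00]), 'dq': array([-0.00082122,  0.01083724, -0.00561072, -0.00196753,  0.03654056,
        0.00086507]), 'effort': array([ 1.19964428e-03, -3.76238394e+01, -4.12347543e+01,  4.51249061e-04,
        5.62755531e-02,  9.70755355e-04]), 'tool_pos': array([ 0.49562085, -0.31517492,  0.41884713]), 'tool_rot': array([ 1.07092425e+00,  2.95197610e+00, -5.13763158e-04]), 'contact_force': array([ 1.08670726,  0.08101935, -5.27402173]), 'wrist_torque': array([0.01824666, 0.01493474, 0.02560713]), 'grip_force': 58.98358225822449, 'opening': 0.012704853842914091}
[0.105, 0.397, -0.002, 0.0004, 0.0008, 0.4213]
```

{"name": "apply_moves", "arguments": {
  "rows": [0.003,0.012,0,0,0,0.013,0.009,0.036,0,0,0,0.038,0.019,0.071,0,0,0,0.076,0.03,0.115,0,0,0,0.122,0.043,0.163,0,0,0,0.173,0.056,0.21,0,0,0,0.223,0.068,0.258,0,0,0,0.273,0.08,0.302,0,0,0,0.32,0.09,0.341,0,0,0,0.362,0.098,0.369,0,0,0,0.391,0.103,0.389,0,0,0,0.412,0.105,0.397,0,0,0,0.421,0.105,0.397,0,0,0,0.421,0.105,0.397,0,0,0,0.421]
}}

```text
t: 6.25
tool_pos: [0.5997, -0.0926, 0.4167]
tool_rot: [-1.972, -2.444, 0.002]
contact_force: [-0.2, 0.5, -4.9]
opening: 0.0135
grip_force: 59.0
```

```bash
python3 - <<'E'
from h import *
meas("wrist",(.5738,.029,12.2),tag="w2")
o=ctrl.get_obs(); print(o["t"],o["tool_pos"],o["opening"],Ro.from_rotvec(o["tool_rot"]).as_matrix().round(4))
E
```

```text
bench z 0.0003537894145527465
(1, 1) 387 [633.6  92.3] [24.  23.8] z 0.0761
(1, -1) 283 [654.9  -4.9] [24.2 22.8] z 0.076
(-1, 1) 375 [493.4  61.8] [24.  23.8] z 0.0762
(-1, -1) 280 [514.8 -35.4] [23.4 22.8] z 0.0762
centre [574.2  28.5] yaw [12.29 12.35] span 143.43908548599862 99.54427025527966
bar ((574.20068359375, 28.559036254882812), (13.466485023498535, 117.65059661865234), 12.08894157409668) z 0.074
6.3 [ 0.59968778 -0.09274401  0.41704026] 0.012977218211781093 [[-2.112e-01  9.774e-01 -1.100e-03]
 [ 9.774e-01  2.112e-01 -0.000e+00]
 [ 2.000e-04 -1.100e-03 -1.000e+00]]
```

View pics/w2.png

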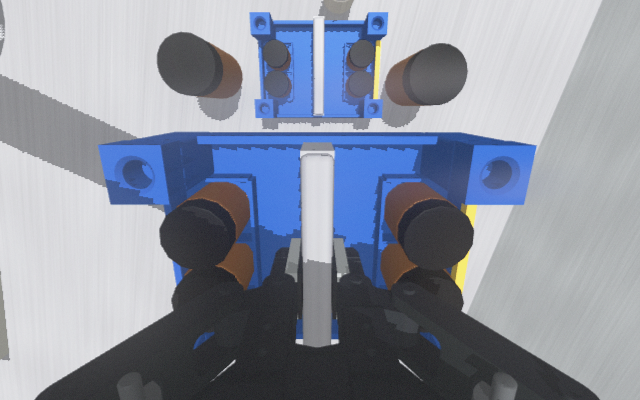

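The wrist view shows the bottom tray at the top, with posts at (261,24), (375,24), (263,107) and (374,107), and its card on the right. The held tray is in front, level, with its card also on the right and all four jars upright. Next I measure the held tray's pose from the same frame.

```bash
cat >> h.py <<'E'
def held(tag,zt,o):
    """two near posts of held item in saved cloud, tool coords"""
    z=np.load(tag+".npz"); im,P=z["im"],z["P"]; hsv=cv2.cvtColor(im,cv2.COLOR_BGR2HSV); H,S=hsv[...,0],hsv[...,1]
    T=(P-np.array(o["tool_pos"]))@Ro.from_rotvec(o["tool_rot"]).as_matrix()
    c=[]
    for s in(1,-1):
        k=(abs(T[...,0]-.05)<.02)&(abs(T[...,1]-.072*s)<.02)&(abs(T[...,2]-zt)<.008)&(H>100)&(H<130)&(S>100)
        q=T[k]; q=q[q[:,2]<np.median(q[:,2])+.003]
        r=cv2.minAreaRect((q[:,:2]*1e3).astype(np.float32)); c.append(r[0]); print(len(q),r,np.median(q[:,2]))
    c=np.array(c); print("mid tool",c.mean(0),"y-dir deg",np.rad2deg(np.arctan2(*(c[0]-c[1]))))
E
python3 - <<'E'
from h import *
o=ctrl.get_obs(); held("w2",.045,o); print(o["tool_pos"])
E
```

```text
3294 ((50.43257141113281, 71.77389526367188), (25.741559982299805, 24.454364776611328), 89.64671325683594) 0.04532296196867606
3282 ((50.413124084472656, -72.21317291259766), (24.473974227905273, 25.456317901611328), 0.6104639172554016) 0.04504341570071354
mid tool [50.42284775 -0.21963882] y-dir deg 0.007738540327105932
[ 0.59968778 -0.09274401  0.41704026]
```

```bash
python3 - <<'E'
from h import *
print(row([.5745,.0281,.30],102.3))
E
```

```text
[0.2057, 0.0017, 0.1951, -0.0007, -0.0001, -0.0012]
```

{"name": "apply_moves", "arguments": {
  "rows": [0.006,0,0.006,0,0,0,0.02,0,0.02,0,0,0,0.04,0.001,0.038,0,0,0,0.065,0.001,0.062,0,0,0,0.093,0.001,0.088,0,0,0,0.121,0.001,0.115,0,0,0,0.147,0.002,0.139,0,0,-0.001,0.17,0.002,0.161,0,0,-0.001,0.188,0.002,0.178,0,0,-0.001,0.2,0.002,0.19,0,0,-0.001,0.205,0.002,0.195,0,0,-0.001,0.206,0.002,0.195,0,0,-0.001,0.206,0.002,0.195,0,0,-0.001,0.206,0.002,0.195,0,0,-0.001]
}}

```text
t: 7.7
tool_pos: [0.5755, 0.0284, 0.3016]
tool_rot: [1.97, 2.445, 0.001]
contact_force: [0.7, 0.9, -4.7]
opening: 0.0128
grip_force: 59.0
```

```bash
python3 - <<'E'
from h import *
o=ctrl.get_obs(); print(o["t"],o["tool_pos"],o["contact_force"],o["wrist_torque"]); print(row([.5745,.0281,.20],102.3))
for n in("side",): im,d=ctrl.get_image(n); cv2.imwrite("pics/s1.png",cv2.resize(im[110:260,250:430],None,fx=3,fy=3))
E
```

```text
7.7 [0.57548779 0.02842414 0.30161932] [ 0.65705825  0.85902183 -4.70420032] [0.01084275 0.01162148 0.01796766]
[-0.0001, -0.002, 0.1694, 0.0009, 0.0004, -0.0003]
```

View pics/s1.png

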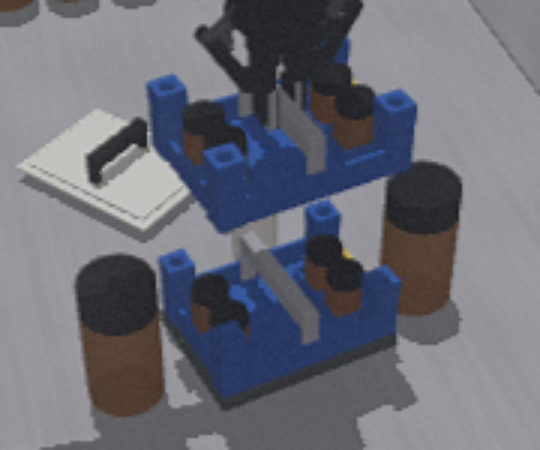

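The held tray hangs level above the bottom tray, with both cards on the far right end and the jars upright. I'll lower it to just above the posts and check the alignment with the fixed cameras.

{"name": "apply_moves", "arguments": {
  "rows": [0,0,0.01,0,0,0,0,-0.001,0.03,0,0,0,0,-0.001,0.055,0,0,0,0,-0.0015,0.085,0,0,0,0,-0.0015,0.11,0,0,0,0,-0.0015,0.13,0,0,0,0,-0.0015,0.142,0,0,0,0,-0.0015,0.15,0,0,0,0,-0.0015,0.153,0,0,0,0,-0.0015,0.153,0,0,0]
}}

```text
t: 8.75
tool_pos: [0.5744, 0.0287, 0.2092]
tool_rot: [1.97, 2.446, 0.001]
contact_force: [0.4, 0.6, -4.1]
opening: 0.0126
grip_force: 59.0
```

```bash
python3 - <<'E'
from h import *
for n in("side","top"):
    meas(n,(.5745,.0281-(.0045 if n=="side" else 0),12.2),zr=(.145,.175),tag=n+"1")
o=ctrl.get_obs(); print(o["t"],o["tool_pos"],o["contact_force"])
E
```

```text
bench z 0.0008156999092696315
missing 1 1
(1, -1) 102 [656.5  -6.3] [27.7 28.8] z 0.1632
(-1, 1) 81 [492.7  59. ] [23.5 25.5] z 0.1629
(-1, -1) 101 [514.6 -37.8] [24.9 27.3] z 0.1634
bar ((573.0653686523438, 26.013397216796875), (27.94231605529785, 116.4475326538086), 19.65283203125) z 0.1625
bench z 3.186937583485635e-05
missing 1 1
missing 1 -1
(-1, 1) 37 [497.9  64.5] [13.  23.4] z 0.1652
missing -1 -1
bar ((561.2542114257812, 76.53656005859375), (9.938654899597168, 22.85061264038086), 10.541003227233887) z 0.1616
8.85 [0.57459934 0.02870281 0.20973265] [ 0.70302778  0.28650202 -4.78114828]
```

{"name": "apply_moves", "arguments": {
  "rows": [-0.0005,0,0.005,0,0,0,-0.0005,0,0.011,0,0,0,-0.0005,0,0.017,0,0,0,-0.0005,0,0.022,0,0,0,-0.0005,0,0.026,0,0,0,-0.0005,0,0.03,0,0,0,-0.0005,0,0.033,0,0,0,-0.0005,0,0.033,0,0,0]
}}

```text
t: 9.65
tool_pos: [0.574, 0.0285, 0.1887]
tool_rot: [-1.97, -2.446, 0.001]
contact_force: [1.0, -0.0, -6.5]
opening: 0.0129
grip_force: 59.0
```

Pins are about 6 mm into the sockets with no contact. I'll lower it the rest of the way.

{"name": "apply_moves", "arguments": {
  "rows": [0,0,0.003,0,0,0,0,0,0.006,0,0,0,0,0,0.009,0,0,0,0,0,0.011,0,0,0,0,0,0.011,0,0,0]
}}

```text
t: 10.15
tool_pos: [0.5743, 0.0285, 0.1831]
tool_rot: [1.97, 2.447, -0.0]
contact_force: [-2.5, 0.5, 0.2]
opening: 0.013
grip_force: 59.7
```

{"name": "apply_moves", "arguments": {
  "rows": [0,0,0,0,0,0,0,0,0,0,0,0,0,0,0,0,0,0,0,0,0,0,0,0],
  "grip": 0.34
}}

```text
t: 10.55
tool_pos: [0.5745, 0.0284, 0.1829]
tool_rot: [1.97, 2.446, 0.001]
contact_force: [-0.3, -0.6, -0.5]
opening: 0.0291
grip_force: 0.0
```

{"name": "apply_moves", "arguments": {
  "rows": [0,0,-0.01,0,0,0,0,0,-0.03,0,0,0,0,0,-0.08,0,0,0,0,0,-0.16,0,0,0,0,0,-0.24,0,0,0,0,0,-0.32,0,0,0,0,0,-0.38,0,0,0,0,0,-0.4,0,0,0,0,0,-0.4,0,0,0,0,0,-0.4,0,0,0]
}}

```text
t: 11.55
tool_pos: [0.5738, 0.0285, 0.4209]
tool_rot: [-1.969, -2.445, 0.002]
contact_force: [0.1, 0.1, -0.2]
opening: 0.0287
grip_force: 0.0
```

```bash
python3 - <<'E'
from h import *
o=ctrl.get_obs(); print(o["t"],o["tool_pos"],o["q"],o["opening"])
meas("wrist",(.5743,.0285,12.3),zr=(.125,.15),tag="w3")
print(row([.481,.285,.36],38.6))
E
```

```text
11.55 [0.57383728 0.02847298 0.42089264] [-7.99377938e-02 -1.08654594e-01  1.57906129e+00  2.18899402e-05
  1.67336106e+00 -2.94781303e-01] 0.028674804060937278
bench z 0.00032848472612817536
(1, 1) 378 [633.2  93.1] [24.4 23.7] z 0.1381
(1, -1) 321 [654.4  -4.5] [24.4 24.7] z 0.1379
(-1, 1) 369 [492.9  62.3] [23.7 23.9] z 0.1381
(-1, -1) 304 [514.2 -34.7] [23.2 23.5] z 0.1381
centre [573.7  29. ] yaw [12.26 12.34] span 143.51103292410133 99.63375830076389
bar ((573.812744140625, 28.69940185546875), (13.648885726928711, 117.22747039794922), 12.130434036254883) z 0.136
[0.4505, -0.0594, 0.1004, -0.0027, 0.0007, 0.7079]
```

View pics/w3.png

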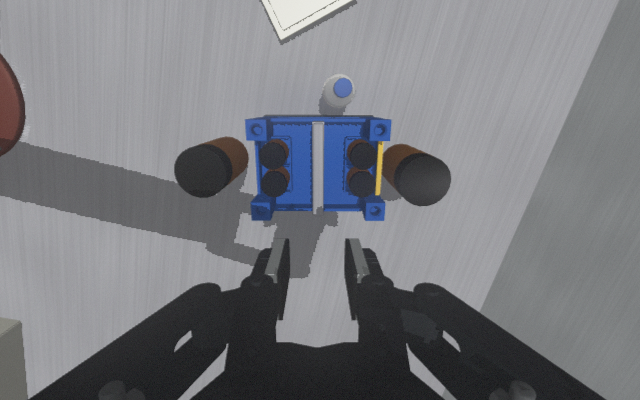

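The tray is home: all four post tops are at 138 mm, level, at (0.574,0.029), yaw 12.3°. The jars are standing at (274,154), (274,181), (361,154) and (361,182), and the card is on the right above the bottom card. Now to the cover.

{"name": "apply_moves", "arguments": {
  "rows": [0.45,-0.06,0.1,0,0,0.708,0.45,-0.06,0.1,0,0,0.708,0.45,-0.06,0.1,0,0,0.708,0.45,-0.06,0.1,0,0,0.708,0.45,-0.06,0.1,0,0,0.708,0.45,-0.06,0.1,0,0,0.708,0.45,-0.06,0.1,0,0,0.708,0.45,-0.06,0.1,0,0,0.708,0.45,-0.06,0.1,0,0,0.708,0.45,-0.06,0.1,0,0,0.708]
}}

```text
t: 12.6
tool_pos: [0.481, 0.2843, 0.3605]
tool_rot: [2.964, 1.041, -0.005]
contact_force: [0.4, 0.0, 0.0]
opening: 0.0289
grip_force: 0.0
```

```bash
cat >> h.py <<'E'
def cover(tag,g=(.481,.285),zo=0.):
    o=ctrl.get_obs(); im,P=cloud("wrist"); cv2.imwrite(f"pics/{tag}.png",im); np.savez(tag+".npz",im=im,P=P); Z=P[...,2]-zo
    W=np.hypot(P[...,0]-g[0],P[...,1]-g[1])<.12
    for l,a,b in(("plate",.011,.03),("handle",.043,.06)):
        m=(W&(Z>a)&(Z<b)).astype(np.uint8); k,lab,st,_=cv2.connectedComponentsWithStats(m)
        q=P[lab==1+np.argmax(st[1:,4])]; print(l,len(q),cv2.minAreaRect((q[:,:2]*1e3).astype(np.float32)),np.median(q[:,2]))
    print(o["t"],o["tool_pos"],Ro.from_rotvec(o["tool_rot"]).as_matrix()[:,0].round(4))
E
python3 - <<'E'
from h import *
cover("w4")
E
```

```text
plate 9814 ((481.71527099609375, 284.9015808105469), (123.39812469482422, 168.43812561035156), 38.82075119018555) 0.019029741808190365
handle 667 ((482.0865478515625, 285.0440673828125), (78.90057373046875, 13.341923713684082), 38.72335433959961) 0.05017269313389655
12.6 [0.48104209 0.2842792  0.36047277] [ 0.7802  0.6256 -0.0031]
```

View pics/w4.png

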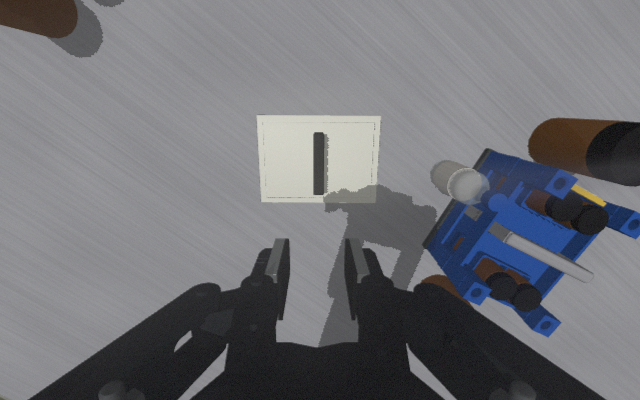

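The cover lies centred at about (319,160) and its handle at column 319. It measures (0.482,0.285), yaw 38.7°, which agrees with the top camera, and the handle top is at 50 mm as expected.

```bash
python3 - <<'E'
from h import *
print(row([.482,.285,.099],38.75))
E
```

```text
[0.0028, -0.0, 0.4366, -0.0004, 0.0015, -0.0007]
```

{"name": "apply_moves", "arguments": {
  "rows": [0.001,0,0.08,0,0.0015,0,0.002,0,0.16,0,0.0015,0,0.003,0,0.24,0,0.0015,0,0.003,0,0.32,0,0.0015,0,0.003,0,0.37,0,0.0015,0,0.003,0,0.4,0,0.0015,0,0.003,0,0.42,0,0.0015,0,0.003,0,0.432,0,0.0015,0,0.003,0,0.436,0,0.0015,0,0.003,0,0.436,0,0.0015,0]
}}

```text
t: 13.65
tool_pos: [0.4834, 0.2858, 0.1016]
tool_rot: [-2.964, -1.038, -0.006]
contact_force: [-0.1, -0.0, 0.1]
opening: 0.029
grip_force: 0.0
```

{"name": "apply_moves", "arguments": {
  "rows": [0,0,0,0,0,0,0,0,0,0,0,0,0,0,0,0,0,0,0,0,0,0,0,0,0,0,0,0,0,0,0,0,0,0,0,0],
  "grip": 0,
  "grip_force": 60
}}

```text
t: 14.25
tool_pos: [0.4838, 0.286, 0.1024]
tool_rot: [-2.964, -1.038, -0.008]
contact_force: [-0.1, -0.5, 6.4]
opening: 0.0129
grip_force: 60.6
```

{"name": "apply_moves", "arguments": {
  "rows": [0,0,-0.01,0,0,0,0,0,-0.04,0,0,0,0,0,-0.09,0,0,0,0,0,-0.15,0,0,0,0,0,-0.22,0,0,0,0,0,-0.29,0,0,0,0,0,-0.36,0,0,0,0,0,-0.42,0,0,0,0,0,-0.47,0,0,0,0,0,-0.5,0,0,0,0,0,-0.52,0,0,0,0,0,-0.52,0,0,0,0,0,-0.52,0,0,0]
}}

```text
t: 15.55
tool_pos: [0.482, 0.2851, 0.4108]
tool_rot: [-2.965, -1.038, 0.001]
contact_force: [0.3, 0.5, -3.2]
opening: 0.0126
grip_force: 59.7
```

```bash
cat >> h.py <<'E'
def hcover(tag):
    o=ctrl.get_obs(); z=np.load(tag+".npz"); P=z["P"]
    T=(P-np.array(o["tool_pos"]))@Ro.from_rotvec(o["tool_rot"]).as_matrix()
    k=(T[...,2]>.075)&(T[...,2]<.095)&(abs(T[...,0])<.09)&(abs(T[...,1])<.11); q=T[k]
    A=np.c_[q[:,:2],np.ones(len(q))]; print("plane",np.linalg.lstsq(A,q[:,2],rcond=None)[0])
    print(len(q),"y ext",q[:,1].min(),q[:,1].max(),"x ext",q[:,0].min(),q[:,0].max())
    e=q[q[:,0]>q[:,0].max()-.006]
    # far edge line and side edges near it
    xs=[q[abs(q[:,1]-y)<.004,0].max() for y in np.arange(-.07,.071,.02)]; print("far edge x",np.round(xs,4))
    for x in(.03,.04,.05): s=q[abs(q[:,0]-x)<.004,1]; print("sides",x,s.min().round(4),s.max().round(4))
E
python3 - <<'E'
from h import *
im,P=cloud("wrist"); cv2.imwrite("pics/w5.png",im); np.savez("w5.npz",P=P,im=im); hcover("w5")
o=ctrl.get_obs(); print(o["t"],o["tool_pos"],o["contact_force"],Ro.from_rotvec(o["tool_rot"]).as_matrix().round(4))
E
```

```text
plane [0.0184114  0.0005594  0.08299107]
39387 y ext -0.08564345909754086 0.08279163931870187 x ext -0.06491901614362565 0.059767651531193004
far edge x [0.0595 0.0595 0.0596 0.0596 0.0596 0.0596 0.0597 0.0598]
sides 0.03 -0.0852 0.0825
sides 0.04 -0.0854 0.0823
sides 0.05 -0.0854 0.0822
15.6 [0.48188756 0.28505246 0.41032858] [-0.0379206  -0.26852686 -1.89961299] [[ 7.817e-01  6.237e-01 -1.900e-03]
 [ 6.237e-01 -7.817e-01 -1.000e-04]
 [-1.500e-03 -1.100e-03 -1.000e+00]]
```

View pics/w5.png

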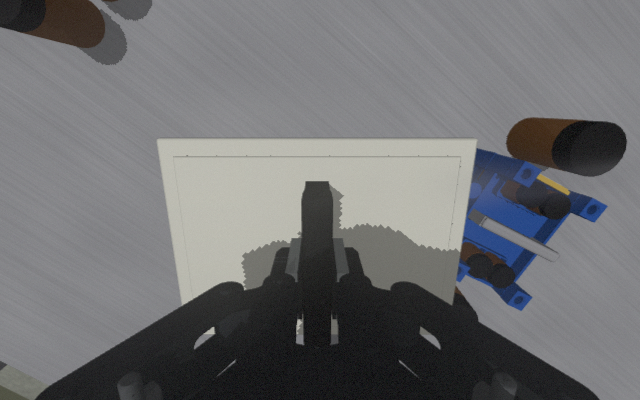

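The view shows the cover level in the gripper, with its far edge running from (158,139) to (476,139), and the tray stack to the right. The cover sits about 2.3 mm towards the tool's -x and about 1 mm towards its -y. I'll allow for that offset when placing it.

```bash
python3 - <<'E'
from h import *
print(row([.5742,.0313,.32],102.3))
E
```

```text
[-0.1433, 0.4267, 0.1503, -0.0012, 0.0005, -0.7079]
```

{"name": "apply_moves", "arguments": {
  "rows": [-0.003,0.01,0.003,0,0,-0.016,-0.01,0.03,0.011,0,0,-0.05,-0.022,0.064,0.023,0,0,-0.106,-0.036,0.107,0.038,0,0,-0.177,-0.052,0.154,0.054,0,0,-0.255,-0.069,0.205,0.072,0,0,-0.34,-0.085,0.256,0.09,0,0,-0.425,-0.102,0.303,0.107,0,0,-0.503,-0.115,0.346,0.122,0,0,-0.574,-0.128,0.38,0.134,0,0,-0.63,-0.136,0.406,0.143,0,0,-0.673,-0.141,0.422,0.149,0,0,-0.7,-0.143,0.427,0.15,0,0,-0.708,-0.143,0.427,0.15,0,0,-0.708,-0.143,0.427,0.15,0,0,-0.708]
}}

```text
t: 17.1
tool_pos: [0.5749, 0.032, 0.3221]
tool_rot: [-1.97, -2.446, -0.003]
contact_force: [-0.2, 0.7, -1.3]
opening: 0.0128
grip_force: 59.6
```

```bash
python3 - <<'E'
from h import *
o=ctrl.get_obs(); print(o["t"],o["tool_pos"],Ro.from_rotvec(o["tool_rot"]).as_matrix().round(4)[:,0],row([.5742,.0313,.25],102.3))
E
```

```text
17.1 [0.5749085  0.03203433 0.32212567] [-0.213   0.9771  0.0017] [-0.0011, -0.0016, 0.1202, 0.0008, -0.0011, -0.0]
```

{"name": "apply_moves", "arguments": {
  "rows": [0,0,0.01,0,0,0,-0.001,-0.001,0.03,0,-0.001,0,-0.001,-0.001,0.055,0,-0.001,0,-0.001,-0.0012,0.08,0,-0.001,0,-0.001,-0.0012,0.1,0,-0.001,0,-0.001,-0.0012,0.112,0,-0.001,0,-0.001,-0.0012,0.119,0,-0.001,0,-0.001,-0.0012,0.12,0,-0.001,0,-0.001,-0.0012,0.12,0,-0.001,0]
}}

```text
t: 18.0
tool_pos: [0.5751, 0.0309, 0.2512]
tool_rot: [1.969, 2.445, 0.003]
contact_force: [0.0, 0.9, -1.4]
opening: 0.0123
grip_force: 59.6
```

```bash
python3 - <<'E'
from h import *
o=ctrl.get_obs(); print(o["t"],o["tool_pos"],o["contact_force"],row([.5742,.0313,.2286],102.3))
ref={}
for n in("side","top"):
    im,P=cloud(n); hsv=cv2.cvtColor(im,cv2.COLOR_BGR2HSV); Z=P[...,2]
    m=(np.hypot(P[...,0]-.574,P[...,1]-.03)<.13)&(Z>.157)&(Z<.175)&(hsv[...,1]<70)&(hsv[...,2]>90)
    q=P[m]; print(n,len(q),cv2.minAreaRect((q[:,:2]*1e3).astype(np.float32)),np.median(q[:,2]))
im,_=ctrl.get_image("side"); cv2.imwrite("pics/s2.png",cv2.resize(im[90:260,250:430],None,fx=4,fy=3.5))
E
```

```text
18.0 [0.57506115 0.03090556 0.25116448] [ 5.24649283e-04  9.38935602e-01 -1.42030358e+00] [0.001, -0.0014, 0.0376, 0.0019, 0.0005, 0.0001]
side 1960 ((576.1593627929688, 26.735595703125), (169.21116638183594, 126.80146026611328), 12.23284912109375) 0.16785947335787016
top 594 ((538.7265625, 23.6409912109375), (93.9432144165039, 123.31206512451172), 12.503296852111816) 0.16712209169656866
```

View pics/s2.png

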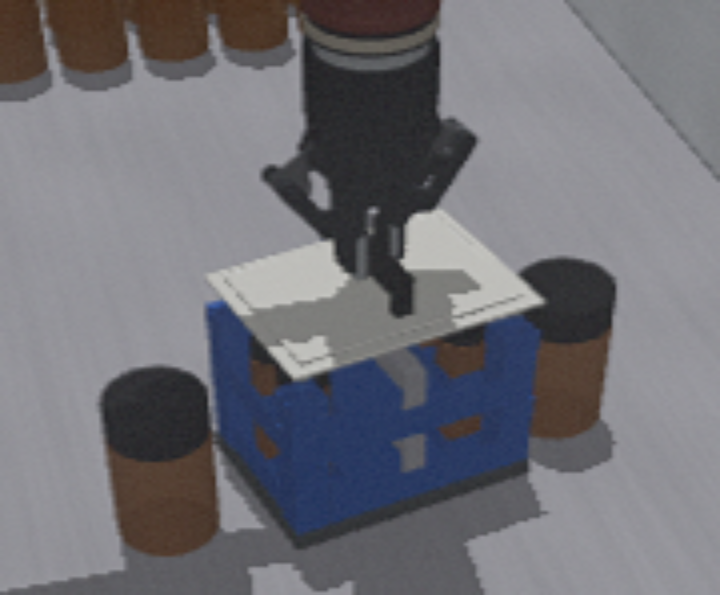

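The side view shows the cover square over the stack, just above the posts, with its near corner at about (300,378). The side camera puts it within 2 mm of the tray centre. I'll average the two estimates and lower gently.

{"name": "apply_moves", "arguments": {
  "rows": [-0.0003,-0.0016,0.003,0,0,0,-0.0003,-0.0016,0.008,0,0,0,-0.0003,-0.0016,0.013,0,0,0,-0.0003,-0.0016,0.018,0,0,0,-0.0003,-0.0016,0.022,0,0,0,-0.0003,-0.0016,0.025,0,0,0,-0.0003,-0.0016,0.027,0,0,0,-0.0003,-0.0016,0.027,0,0,0]
}}

```text
t: 18.95
tool_pos: [0.5738, 0.0305, 0.2342]
tool_rot: [1.97, 2.446, 0.002]
contact_force: [-0.1, -0.5, -2.9]
opening: 0.0124
grip_force: 59.6
```

No contact, and the pins are about 6 mm in. I'll lower the remaining 6 mm.

{"name": "apply_moves", "arguments": {
  "rows": [0,0,0.003,0,0,0,0,0,0.006,0,0,0,0,0,0.009,0,0,0,0,0,0.011,0,0,0,0,0,0.011,0,0,0]
}}

```text
t: 19.45
tool_pos: [0.574, 0.0305, 0.2284]
tool_rot: [1.969, 2.445, 0.002]
contact_force: [-2.0, -1.4, 1.3]
opening: 0.0127
grip_force: 60.1
```

{"name": "apply_moves", "arguments": {
  "rows": [0,0,0,0,0,0,0,0,0,0,0,0,0,0,0,0,0,0,0,0,0,0,0,0],
  "grip": 0.34
}}

```text
t: 19.85
tool_pos: [0.574, 0.0306, 0.2279]
tool_rot: [1.969, 2.445, 0.002]
contact_force: [-0.2, -0.1, 0.3]
opening: 0.0289
grip_force: 0.0
```

{"name": "apply_moves", "arguments": {
  "rows": [0,0,-0.01,0,0,0,0,0,-0.03,0,0,0,0,0,-0.08,0,0,0,0,0,-0.16,0,0,0,0,0,-0.24,0,0,0,0,0,-0.3,0,0,0,0,0,-0.32,0,0,0,0,0,-0.32,0,0,0,0,0,-0.32,0,0,0]
}}

```text
t: 20.75
tool_pos: [0.5731, 0.0306, 0.4183]
tool_rot: [-1.97, -2.447, -0.0]
contact_force: [-0.6, 0.1, -0.2]
opening: 0.0293
grip_force: 0.0
```

```bash
python3 - <<'E'
from h import *
cover("w6",(.5738,.029),.126)
P=np.load("w6.npz")["P"]; g=np.deg2rad(12.3); A=np.array([[np.cos(g),-np.sin(g)],[np.sin(g),np.cos(g)]])
L=(P[...,:2]-[.5738,.029])@A
for sx in(1,-1):
    for sy in(1,-1):
        k=(abs(L[...,0]-.075*sx)<.006)&(abs(L[...,1]-.055*sy)<.005); print(sx,sy,np.nanmedian(P[k][:,2]).round(4))
im,_=ctrl.get_image("side"); cv2.imwrite("pics/s3.png",cv2.resize(im[90:260,250:430],None,fx=4,fy=3.5))
E
```

```text
plate 13417 ((573.463623046875, 29.719192504882812), (168.01504516601562, 122.60001373291016), 12.371981620788574) 0.14498733099836303
handle 922 ((573.5958251953125, 29.86526870727539), (13.743844032287598, 78.7935562133789), 12.121967315673828) 0.17616391444141224
20.75 [0.57314813 0.03062405 0.41830491] [-2.132e-01  9.770e-01  1.000e-04]
1 1 0.1422
1 -1 0.1426
-1 1 0.1426
-1 -1 0.1424
```

View pics/s3.png

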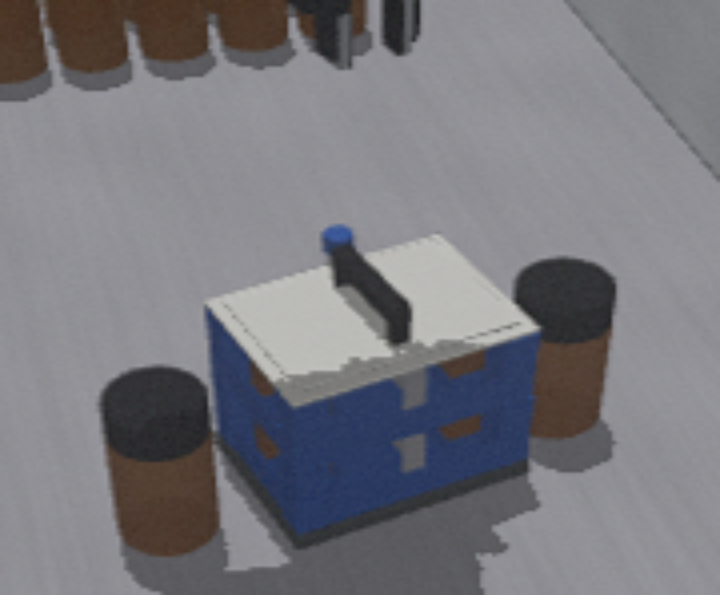

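The cover is fully home. Its plate corners are at 142 mm (138 + 4), the handle top is at 176 mm, and it sits within 1 mm of the tray centre. The gripper is clear, and the jars and bottle haven't moved.

```bash
python3 -c "
from station import ctrl
print(ctrl.finish_job())"
```

```text
the job is handed in; nothing more can be done
None
```

I stacked the loaded tray on the bottom tray, card over card, and put the white cover on top; the last camera checks showed both fully home and level, the big jars and bottle unmoved, and the small jars upright when last seen before covering. I handed the job in at about 21 s, but no verdict was shown.

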